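# Feel for the hidden cam lock and clamp a wire-figure base

### The job

Take the orange T-handled key from its wooden stand, slide its blade along the channel of the blue work holder until it drops into the hidden lock slot and the key's flange sits flush on the block. Turn the key clockwise about half way, let go so that it stays standing in the lock, take the handle again at a fresh angle and turn on clockwise until the lock is fully home, so that the red jaw holds the figure's wooden base tight against the fence; leave the key standing in the lock. Leave the figure standing in the holder and do not disturb the other things on the table.

Things in the scene. Friction and masses are not known exactly. Their poses are not given: they have to be found in the camera images.
- key_bar (a point): centre of the T-key's orange handle bar, 100 mm long (along x of this frame), 18 x 18 mm in section; z up. Column below it 16 mm in diameter. The key's flange underside is 57 mm below this point and its blade's end 92 mm below.
- channel (a point): centre of the channel's mouth, level with the lock block's top. x runs along the channel, y across it to the fence, z up. The channel is 90 mm long, 32 mm wide, 22 mm deep to its black floor. The slot lies somewhere in the floor, its centre within 20 mm of this point along x and on the centre line.
- lock (a joint): angle of the lock (rad): 0 at the start, grows as it turns clockwise seen from above, to its stop at 2.2 (fully home). It turns with 0.12 to 0.25 N m and stays where it is left. It drives the sprung red jaw towards the fence, which holds the base tight from about 1.7 rad on. The key has about 0.2 rad of play in the slot either way.
- board_c (a point): centre of the wooden base, 120 x 108 x 22 mm (x, y, z), that lies loose in the holder with a bent-wire figure 100 mm tall on it. Pushed tight against the fence its centre is 124 mm from the channel's centre line along the channel frame's y; at the start it lies 4 to 10 mm short of that.
- stand: pale wooden key stand fixed to the table, 100 x 100 x 50 mm high, with a 36 mm hole through its middle; origin at the centre of its underside.
- driver: bystander: screwdriver, 170 mm long along its x, lying between stand and holder; origin about its middle; leave it be.
- figure2: bystander: second wire figure, 120 mm tall, on a dark wooden base 90 x 120 x 18 mm; origin under its centre; leave it be.
- glue: bystander: white bottle, 56 mm in diameter, 130 mm tall; origin under its centre; leave it be.
- book1: bystander: blue book lying flat, 150 x 210 x 28 mm; origin under its centre; leave it be.
- mug: bystander: white mug, 80 mm in diameter, 95 mm tall; origin under its centre; leave it be.
- tape: bystander: yellow ring of tape, 100 mm in diameter, 24 mm high; origin under its centre; leave it be.
- hammer: bystander: hammer, 240 mm long; origin about its middle, lying at the side; leave it be.
- key: the T-key, 0.25 kg; origin at the middle of its blade's end, axes as key_bar. Flat steel blade 24 mm wide (along x, in line with the bar), 6 mm thick; dark round flange 60 mm in diameter, 8 mm thick, underside 35 mm above the blade's end. It starts upright, hanging by the flange in the stand's hole.
- holder: blue work holder fixed to the table, origin under its centre: base plate 180 x 250 x 10 mm (x, y, z); aluminium lock block 176 x 80 mm, top 50 mm above the table, at its -y end; fence, 36 mm high, at its +y end; the red jaw and the loose wooden base between them. Axes as channel.
- lock_side (a point): point on the lock block's side, below the channel. The black slot, 11 x 32 mm and 14 mm deep, lies straight across the channel while the lock is at 0. On the bare floor the key's flange stands 13 mm above the block; with the blade across the channel and over the slot it drops until the flange lies flush on the block. A seated key stands by itself when let go.
There are look-alikes about, which are no part of the job. What is shaped like the key but turquoise is not meant.

How it is judged:
On the way, in this order (a step that is already met when the one before it is completed fails the run):
1. the key has dropped into the lock slot: flange flush on the block (within 3.5 mm), key upright, lock still near 0 (z of key_bar in the frame of channel between 0.05 and 0.0605 m and x of key_bar in the frame of channel between -0.03 and 0.03 m and y of key_bar in the frame of channel between -0.01 and 0.01 m and angle between key_bar's own z axis and vertical below 0.09 rad and value of joint lock below 0.4 rad), for 0.1 s.
2. part-turned (lock between 0.4 and 1.85 rad) the key is let go and stays standing in the lock (z of key_bar in the frame of channel between 0.05 and 0.0605 m and x of key_bar in the frame of channel between -0.03 and 0.03 m and y of key_bar in the frame of channel between -0.01 and 0.01 m and angle between key_bar's own z axis and vertical below 0.09 rad and value of joint lock between 0.4 and 1.85 rad and contact force between the fingers and key below 0.1 N), for 0.2 s.
At the end, for the whole second after the job is handed in: The lock is turned home (over 1.9 of 2.2 rad), the wooden base lies flat in the holder within 2 mm of tight against the fence, and the key, let go and at rest, stands upright (within 5 degrees) in the lock with its flange within 3.5 mm of flush on the block (z of key_bar in the frame of channel between 0.05 and 0.0605 m and x of key_bar in the frame of channel between -0.03 and 0.03 m and y of key_bar in the frame of channel between -0.01 and 0.01 m and angle between key_bar's own z axis and vertical below 0.09 rad and value of joint lock above 1.9 rad and y of board_c in the frame of channel between 0.122 and 0.127 m and z of board_c in the frame of channel below -0.025 m and angle between board_c's own z axis and vertical below 0.06 rad and contact force between the fingers and key below 0.1 N and linear speed of key below 0.02 m/s); the robot touches nothing.
It fails at once if a bystander is pushed more than 30 mm (distance of any of driver, figure2, glue, book1, mug, tape, hammer from where it was at the start of the episode above 0.03 m).
It fails at once if the figure's base is tipped or lifted out of the holder (angle between board_c's own z axis and vertical above 0.3 rad or z of board_c in the frame of channel above 0 m).
It also fails if it takes over 72 s, if anything falls off the work surface, if the arm or the gripper's body presses on something with over 40 N, if the wrist force passes 120 N, or if a joint passes its speed limit or range.

### The arm

A 6-joint arm with a two-finger parallel gripper is mounted at the origin on the work surface. World frame = base frame: x ahead of the robot, y to its left, z up, the work surface at z = 0. Lengths are in m, angles in rad, forces in N, time in s.
With the tool pointing down it reaches from about 0.275 to 0.75 m from the base axis. Payload 10.2 kg.
Tool frame: the origin (TCP) lies midway between the tips of the shut fingers; the grasp point (between the pads) lies 19 mm behind it; z points along the fingers, y is the direction in which the jaws open and shut (so a half turn about z gives the same grasp; the last joint's range is limited). The gripper opens to 88 mm and grips with 3 to 60 N. Pads are 18 mm wide; open, the fingers measure 123 mm over their backs; the gripper's body (75 mm by 187 mm) begins 45 mm behind the grasp point.
Start: joints at [0.931, 0.313, 1.498, -0, 1.331, -0.223], TCP at [0.213, 0.48, 0.239] pointing down, gripper open.
Joint ranges: [-2.94, 2.94], [-0.97, 2.17], [0.19, 2.56], [-1.23, 4.37], [0.02, 3.11], [-2.88, 2.88]. Speed limits (rad/s): [2.39, 2.39, 3.01, 3.14, 3.14, 3.14].

### API

Orientations are given as a 3x3 rotation matrix whose columns are the frame's x, y, z axes.
In Python, from plant import * gives the robot as it stands.
- The arm moves only by the shell command python3 -m handwheel 'ROWS' [OPENING] [FORCE]. ROWS is JSON, a list that holds one entry, the list of rows, each a list of 4 numbers: the shift along the tool's x, y, z normalised to -1 to 1, where 1 is 0.1 m, then the turn about the tool's z normalised to -1 to 1, where 1 is 180 degrees. In form: [[[x, y, z, spin], ...]]. A call has 1 to 5 rows; each row is the pose to reach, as a shift and turn from the pose measured when the call began, along the tool's axes at that moment, turning the shorter way round; what a row does not reach only later rows make up. A row lasts 1/8 s, in which the tool goes at most 62.5 mm and 10.7 degrees, less where a joint would pass 70% of its speed; a pose out of reach is approached as far as the arm can. A call with a number of a shift or a turn outside -1 to 1 is refused whole. A call with a gripper value outside its range is refused whole. OPENING is the closure in counts, from 0 (fully open) to 255 (shut), set as the call begins (- or left out, the last holds). The fingers move at their own pace and stop on an object; FORCE is the grip in N (left out, the last holds). Time passes only in rows, so rows that repeat a pose let the fingers close. It gives the time, the measured TCP pose, the force and the opening at its end, in the units of the state.
- get_obs(): the state, without advancing time (a new reading comes with each control period).
- snapshot(name): name is "side" or "top"; returns a dict with "color" (400x640x3 uint8, blue, green, red), "range_z" (400x640 float32, m along the optical axis (not along the pixel's ray), 0 where there is no reading), "fx", "fy", "cx", "cy" (pixels), "rvec" (rotation vector, rad) and "tvec" (3), from world to camera coordinates, as OpenCV has them. Camera axes: x right, y down, z forward; pixel columns grow to the right and rows downward; lengths in m; the calibration is good to about 2 mm. A picture is of the moment at which its call begins.
- finish_job(): hands the job in, once; it reports no verdict.
Trained networks look in a picture, given as the dict that the camera call returned (one of the last four; its "shot" number tells which), for a name from the list of things; names that differ only in an ending like _2 or _b are one class to them, and where a whole thing is asked for, a point or a joint stands for the part that bears it (a point fixed in the world has none). Each returns a list of dicts, best first, with "p" (0 to 1); they miss things now and then, are a little off and sometimes report something else, mostly with a low value. They report only what shows in the picture. A call takes as long as a camera call. They do not tell look-alikes from the thing itself.
- masks_of(target, picture): "region" (400x640 bool, what is visible of it) and "bbox" ([left, top, width, height] in pixels, round what is visible of it).
- mark_of(target, picture): "location" ([column, row] in pixels: a listed point, or the origin of a listed thing).
The state is a dict: "t": time; "joints": joint angles; "dq": joint speeds; "effort": joint torques, N m; "eef_pos": TCP position; "tool_rot": TCP orientation; "ft_force": force on the tool from outside, world axes, zero at the start; "ft_torque": the same for the moment, N m; "gripper_width": finger opening in m.
Only numpy, scipy, OpenCV 4.12 (cv2) and the standard library are available. Lean on these libraries where they do the work, as an engineer would, in place of code of your own. Each camera call takes 0.05 s, during which the arm holds its last target. There are 200 camera calls.

## Working session

There is one attempt and no reset: what is moved stays moved. The work goes in short steps, Python scripts to look and compute and a shell command to move; the robot and the scene stay as the last step left them, time stands still between calls to the robot, and variables do not carry over. Pictures are saved under pics/ and viewed, about 8 in all and at most 12, crops included, and the job is handed in when it is done.

```bash
mkdir -p pics; ls
cat > h.py <<'E'
from plant import *
import numpy as np, cv2
def cam(p):
    R=cv2.Rodrigues(np.array(p["rvec"],float))[0]; return R,np.array(p["tvec"],float).ravel()
def ray(p,u,v):
    R,t=cam(p); d=R.T@np.array([(u-p["cx"])/p["fx"],(v-p["cy"])/p["fy"],1.]); return -R.T@t,d
def at_z(p,uv,z):
    o,d=ray(p,*uv); return o+d*(z-o[2])/d[2]
def deproj(p,us,vs):
    us=np.asarray(us);vs=np.asarray(vs);z=p["range_z"][vs,us]
    R,t=cam(p);P=np.stack([(us-p["cx"])/p["fx"]*z,(vs-p["cy"])/p["fy"]*z,z],-1);return (P-t)@R
def cloud(p):
    v,u=np.mgrid[0:400,0:640]; return deproj(p,u,v)
def proj(p,X):
    return cv2.projectPoints(np.array(X,float).reshape(-1,1,3),np.array(p["rvec"],float),np.array(p["tvec"],float),np.array([[p["fx"],0,p["cx"]],[0,p["fy"],p["cy"]],[0,0,1.]]),None)[0].reshape(-1,2)
def st():
    o=get_obs();print("t",round(o["t"],2),"tcp",np.round(o["eef_pos"],4),"w",round(o["gripper_width"],4),"F",np.round(o["ft_force"],1),"q",np.round(o["joints"],2));return o
E
python3 - <<'E'
from h import *
o=st();print(np.round(o["tool_rot"],3))
ims=[]
for n in("top","side"):
    p=snapshot(n);cv2.imwrite(f"pics/{n}0.png",p["color"])
    print(n,p["fx"],np.round(-cam(p)[0].T@cam(p)[1],3))
    for k in("key_bar","channel","lock_side","board_c","stand","holder","key"):
        print(k,[(np.round(m["location"],1).tolist(),round(m["p"],2)) for m in mark_of(k,p)][:4])
E
```

```text
pics
t 0.0 tcp [0.2124 0.4798 0.2382] w 0.0882 F [ 0.4 -0.5  0.4] q [ 0.93  0.31  1.5   0.    1.33 -0.22]
[[-0.914  0.405 -0.001]
 [ 0.405  0.914 -0.001]
 [ 0.    -0.001 -1.   ]]
top 417.9846226009322 [0.429 0.026 1.335]
key_bar [([437.0, 225.1], 0.96), ([403.7, 182.5], 0.9), ([384.6, 230.2], 0.73)]
channel [([291.3, 185.5], 0.76)]
lock_side [([304.4, 184.0], 0.56)]
board_c [([253.5, 192.7], 0.95), ([163.3, 223.5], 0.37)]
stand [([399.1, 184.9], 0.79)]
holder [([269.5, 192.7], 0.86)]
key [([381.5, 236.9], 0.9), ([395.6, 183.0], 0.75), ([429.9, 224.8], 0.62), ([165.6, 222.5], 0.29)]
side 473.56294433124515 [-0.093 -1.168  0.881]
key_bar [([359.7, 216.8], 0.93), ([335.9, 248.7], 0.77), ([300.3, 224.6], 0.63)]
channel [([301.3, 183.7], 0.79)]
lock_side [([312.2, 189.8], 0.61), ([304.5, 315.9], 0.18)]
board_c [([286.0, 178.4], 0.63), ([420.3, 304.3], 0.31)]
stand [([353.5, 250.0], 0.95), ([369.6, 189.9], 0.62), ([356.5, 241.1], 0.49)]
holder [([289.5, 186.3], 0.92)]
key [([357.3, 241.8], 0.77), ([336.4, 277.7], 0.75), ([302.3, 251.6], 0.71)]
```

View pics/top0.png

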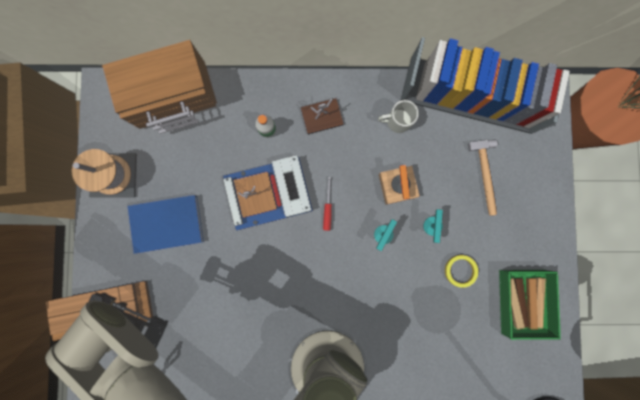

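View pics/side0.png

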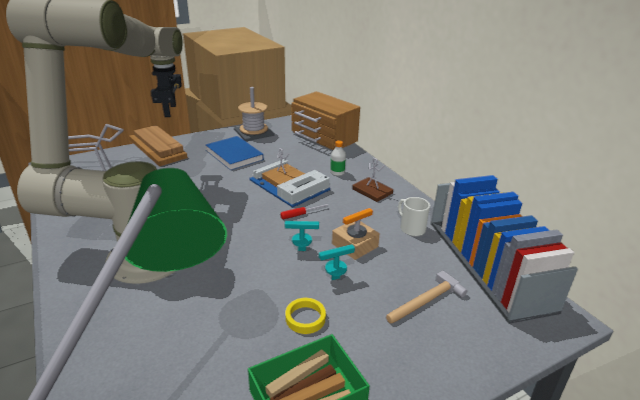

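Candidates for the key: orange bar at top (404,182)/side (358,216) standing in the wooden stand; turquoise ones at top (437,225), (385,232). The orange one in the stand is the one meant. I'll measure it and the holder, and check an enlarged crop.

```bash
cat >> h.py <<'E'
def hsv(p): return cv2.cvtColor(p["color"],cv2.COLOR_BGR2HSV)
def barpts(p,P,c,r,zlo,zhi):
    H=hsv(p);m=(H[...,0]>4)&(H[...,0]<17)&(H[...,1]>190)&(H[...,2]>120)&(p["range_z"]>0)&(np.hypot(P[...,0]-c[0],P[...,1]-c[1])<r)&(P[...,2]>zlo)&(P[...,2]<zhi)
    return m
def axis(X):
    c=X.mean(0);u=np.linalg.svd(X-c,full_matrices=False);return c,u[2][0],u[1]/np.sqrt(len(X))
E
python3 - <<'E'
from h import *
out=[]
for n in("top","side"):
    p=snapshot(n);P=cloud(p)
    s=at_z(p,(403.7,182.5) if n=="top" else (359,216),.107);print(n,"bar mark",s)
    m=barpts(p,P,s,.08,.085,.13)
    X=P[m];print(m.sum());c,a,sd=axis(X[:,:2]);print("bar c",X.mean(0),"ang",np.degrees(np.arctan2(a[1],a[0])),sd,"zr",np.percentile(X[:,2],[5,50,95]))
    # rect from pixel mask
    if n=="top":
        r=cv2.minAreaRect(np.argwhere(m)[:,::-1].astype(np.float32));print(r);b=cv2.boxPoints(r);print(np.round([at_z(p,q,.116) for q in b],3).tolist(),at_z(p,r[0],.116))
    for k,z in(("channel",.05),("board_c",.021),("holder",0.),("stand",0)):
        for d in mark_of(k,p)[:1]: print(k,np.round(at_z(p,d["location"],z),3))
    for k in("holder","stand"):
        d=masks_of(k,p)[0];m=d["region"]
        # block top: z~0.05
        t=m&(abs(P[...,2]-.05)<.006);print(k,d["p"],t.sum(),np.percentile(P[m][:,2],[5,50,95]))
        if t.sum()>50 :
            r=cv2.minAreaRect(P[t][:,:2].astype(np.float32));print(k,"rect",r)
    if n=="top": out+= [cv2.resize(p["color"][140:260,200:480],None,fx=2.8,fy=2.8,interpolation=3)]
    else: out+=[cv2.resize(p["color"][140:260,230:430],None,fx=2.8,fy=2.0,interpolation=3)]
w=max(o.shape[1] for o in out);cv2.imwrite("pics/c1.png",np.vstack([cv2.copyMakeBorder(o,0,0,0,w-o.shape[1],0) for o in out]))
E
```

```text
top bar mark [ 0.56640147 -0.22650754  0.107     ]
0h.py:23: RuntimeWarning: Mean of empty slice.
  c=X.mean(0);u=np.linalg.svd(X-c,full_matrices=False);return c,u[2][0],u[1]/np.sqrt(len(X))
  ret = um.true_divide(
Traceback (most recent call last):
  File "h.py", line 23, in axis
    c=X.mean(0);u=np.linalg.svd(X-c,full_matrices=False);return c,u[2][0],u[1]/np.sqrt(len(X))
                                                                  ~~~~^^^
IndexError: index 0 is out of bounds for axis 0 with size 0
```

Run:
```python
from h import *
p=snapshot("top");P=cloud(p);H=hsv(p)
print(p["color"].dtype,p["color"][182,398:412].tolist(),H[182,398:412].tolist());print(P[182,398:412].round(3).tolist());print(P[170:200:3,404].round(3).tolist())
```

```text
uint8 [[86, 84, 83], [86, 85, 90], [79, 88, 114], [68, 100, 157], [66, 118, 194], [69, 130, 210], [69, 132, 212], [70, 132, 211], [68, 126, 204], [67, 112, 177], [67, 87, 124], [70, 78, 90], [76, 90, 104], [81, 102, 123]] [[110, 9, 86], [174, 14, 90], [8, 78, 114], [11, 145, 157], [12, 168, 194], [13, 171, 210], [13, 172, 212], [13, 170, 211], [13, 170, 204], [12, 158, 177], [11, 117, 124], [12, 57, 90], [15, 69, 104], [15, 87, 123]]
[[0.574, -0.22, 0.053], [0.572, -0.22, 0.07], [0.57, -0.22, 0.086], [0.568, -0.219, 0.105], [0.567, -0.22, 0.114], [0.567, -0.223, 0.114], [0.566, -0.225, 0.119], [0.567, -0.228, 0.118], [0.566, -0.231, 0.119], [0.567, -0.236, 0.111], [0.573, -0.25, 0.059], [0.573, -0.253, 0.059], [0.573, -0.255, 0.062], [0.575, -0.261, 0.049]]
[[0.603, -0.226, 0.115], [0.593, -0.225, 0.119], [0.584, -0.225, 0.12], [0.575, -0.225, 0.12], [0.566, -0.225, 0.119], [0.558, -0.226, 0.115], [0.549, -0.225, 0.118], [0.54, -0.224, 0.121], [0.531, -0.225, 0.117], [0.523, -0.225, 0.117]]
```

```bash
sed -i 's/H\[...,1\]>190/H[...,1]>135/' h.py
python3 - <<'E'
from h import *
out=[]
for n in("top","side"):
    p=snapshot(n);P=cloud(p)
    s=at_z(p,(403.7,182.5) if n=="top" else (359,216),.107);print(n,"bar mark",s)
    m=barpts(p,P,s,.08,.09,.135)
    X=P[m];print(m.sum());c,a,sd=axis(X[:,:2]);print("bar c",X.mean(0),"ang",np.degrees(np.arctan2(a[1],a[0])),sd,"zr",np.percentile(X[:,2],[5,50,95]))
    if n=="top":
        r=cv2.minAreaRect(np.argwhere(m)[:,::-1].astype(np.float32));print(r);b=cv2.boxPoints(r);print(np.round([at_z(p,q,.116) for q in b],3).tolist(),at_z(p,r[0],.116))
    for k,z in(("channel",.05),("board_c",.021),("holder",0.),("stand",0)):
        for d in mark_of(k,p)[:1]: print(k,np.round(at_z(p,d["location"],z),3))
    for k in("holder","stand"):
        d=masks_of(k,p)[0];m=d["region"]
        t=m&(abs(P[...,2]-.05)<.008)
        if k=="holder": t&=(hsv(p)[...,1]<40)&(hsv(p)[...,2]>110)
        print(k,d["p"],t.sum(),np.percentile(P[m][:,2],[5,50,95]))
        if t.sum()>50 :
            r=cv2.minAreaRect(P[t][:,:2].astype(np.float32));print(k,"rect",r)
    if n=="top": out+= [cv2.resize(p["color"][140:260,200:480],None,fx=2.8,fy=2.8,interpolation=3)]
    else: out+=[cv2.resize(p["color"][140:260,230:430],None,fx=2.8,fy=2.0,interpolation=3)]
w=max(o.shape[1] for o in out);cv2.imwrite("pics/c1.png",np.vstack([cv2.copyMakeBorder(o,0,0,0,w-o.shape[1],0) for o in out]))
E
```

```text
top bar mark [ 0.56640147 -0.22650754  0.107     ]
214
bar c [ 0.56686962 -0.22612315  0.11617189] ang -174.1273867899276 [0.02755587 0.00533743] zr [0.10997532 0.11666418 0.12071773]
((404.2169189453125, 181.9739990234375), (32.48693084716797, 6.632416725158691), 83.1572265625)
[[0.614, -0.211, 0.116], [0.616, -0.231, 0.116], [0.521, -0.241, 0.116], [0.518, -0.221, 0.116]] [ 0.56694797 -0.22620371  0.116     ]
channel [0.561 0.115 0.05 ]
board_c [0.539 0.226 0.021]
holder [0.543 0.193 0.   ]
stand [ 0.578 -0.223  0.   ]
holder 0.84 1185 [0.00753242 0.03558188 0.05412205]
holder rect ((0.5446167588233948, 0.18591436743736267), (0.1762751340866089, 0.23552578687667847), 14.335772514343262)
stand 0.97 604 [0.02272782 0.0505273  0.05561039]
stand rect ((0.5673840045928955, -0.22514057159423828), (0.09856241941452026, 0.1010025143623352), 13.555631637573242)
side bar mark [ 0.5703211  -0.22358494  0.107     ]
177
bar c [ 0.56064848 -0.22911511  0.11215267] ang -174.270234480048 [0.02977991 0.00547682] zr [0.10253221 0.11345067 0.11988104]
channel [0.542 0.097 0.05 ]
board_c [0.534 0.217 0.021]
holder [0.541 0.197 0.   ]
stand [ 0.557 -0.236  0.   ]
holder 0.61 624 [0.00804759 0.03642698 0.05458228]
holder rect ((0.5382670760154724, 0.18393385410308838), (0.18328727781772614, 0.23556116223335266), 15.820215225219727)
stand 0.69 504 [0.00411676 0.04568945 0.0546365 ]
stand rect ((0.5632418990135193, -0.2226036787033081), (0.1077156588435173, 0.10361527651548386), 12.600841522216797)
```

View pics/c1.png

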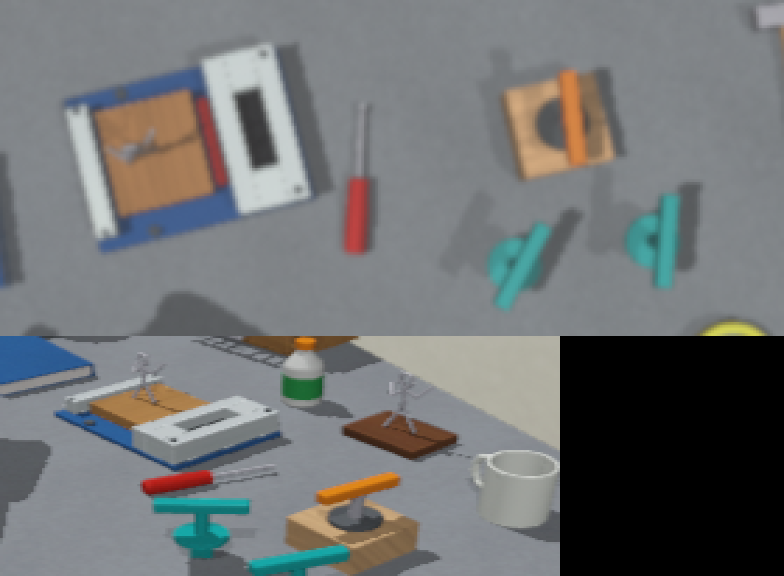

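The enlarged crop shows one orange key, in the pale wooden stand (crop 570,115); the other two are turquoise, at crop (515,265) and (655,240), so they aren't meant. Bar centre is (0.567, -0.226), height ≈0.107, direction ≈6°. The holder is turned ≈14°. Moving over to the key.

```bash
python3 -m handwheel '[[[-0.45,-0.37,0,0],[-0.9,-0.74,0,0],[-1,-0.82,0,0]]]' 0 20 
python3 -m handwheel '[[[-0.45,-0.37,0,0],[-0.9,-0.74,0,0],[-1,-0.82,0,0]]]' >/dev/null
python3 -m handwheel '[[[-0.45,-0.37,0,0],[-0.9,-0.74,0,0],[-1,-0.82,0,0]]]'
python3 -c "
from h import *
o=st();R=o['tool_rot'];print(R.T@(np.array([.567,-.2262,.15])-o['eef_pos']))
p=snapshot('top');P=cloud(p);H=hsv(p)
d=masks_of('holder',p)[0];m=d['region']
t=(m&(abs(P[...,2]-.05)<.01)&(H[...,1]<40)&(H[...,2]>110)).astype(np.uint8)
n,l,s,c=cv2.connectedComponentsWithStats(t);i=1+np.argmax(s[1:,4]);r=cv2.minAreaRect(np.argwhere(l==i)[:,::-1].astype(np.float32));print('block px',r,np.round([at_z(p,q,.05) for q in cv2.boxPoints(r)],3).tolist(),at_z(p,r[0],.05))
b=cv2.dilate(d['region'].astype(np.uint8),None)
k=((H[...,2]<60)&(b>0)).astype(np.uint8);n,l,s,c=cv2.connectedComponentsWithStats(k);
i=1+np.argmax(s[1:,4]);print(s[i]);r=cv2.minAreaRect(np.argwhere(l==i)[:,::-1].astype(np.float32))
for z in(.05,.028):print('chan',r[0],np.round([at_z(p,q,z) for q in cv2.boxPoints(r)],3).tolist(),at_z(p,r[0],z))
print('floor z',np.percentile(P[l==i][:,2],[10,50,90]),[round(x['p'],2) for x in mark_of('channel',p)],[at_z(p,x['location'],.05) for x in mark_of('channel',p)])
"
```

```text
t: 1.98
eef_pos: [0.2717, 0.3627, 0.239]
tool_rot: [[-0.913, 0.407, 0.0], [0.407, 0.913, 0.0], [-0.0, 0.0, -1.0]]
ft_force: [0.4, -0.2, 0.1]
gripper_width: 0.0881
t: 2.72
eef_pos: [0.3892, 0.1286, 0.2392]
tool_rot: [[-0.911, 0.413, 0.001], [0.413, 0.911, 0.0], [-0.001, 0.001, -1.0]]
ft_force: [-0.5, 0.7, -0.1]
gripper_width: 0.0882
t 2.73 tcp [0.3892 0.1286 0.2392] w 0.0882 F [-0.5  0.7 -0.1] q [ 0.03  0.05  1.81  0.    1.28 -1.11]
[-0.30829197 -0.24987663  0.08924299]
block px ((291.11767578125, 185.47059631347656), (56.753334045410156, 25.708772659301758), 75.96376037597656) [[0.639, 0.171, 0.05], [0.659, 0.094, 0.05], [0.488, 0.05, 0.05], [0.469, 0.127, 0.05]] [0.56316319 0.11031171 0.05      ]Traceback (most recent call last):
  File "<string>", line 10, in <module>
    i=1+np.argmax(s[1:,4]);print(s[i]);r=cv2.minAreaRect(np.argwhere(l==i)[:,::-1].astype(np.float32))
        ~~~~~~~~~^^^^^^^^^
    return _wrapfunc(a, 'argmax', axis=axis, out=out, **kwds)
    return bound(*args, **kwds)
ValueError: attempt to get argmax of an empty sequence
```

```bash
python3 -m handwheel '[[[-0.45,-0.37,0,0],[-0.9,-0.74,0,0],[-1,-0.82,0,0]]]' >/dev/null
python3 -m handwheel '[[[-0.45,-0.37,0,0],[-0.9,-0.74,0,0],[-1,-0.82,0,0]]]' >/dev/null
python3 -m handwheel '[[[-0.45,-0.37,0,0],[-0.85,-0.7,0,-0.06],[-0.9,-0.73,0,-0.12],[-0.9,-0.73,0.4,-0.166],[-0.9,-0.73,0.6,-0.166]]]' >/dev/null
cat > k.py <<'E'
from h import *
import sys
def togo(x,y,z,yaw):  # yaw of tool y, deg
    o=st();R=o['tool_rot'];d=R.T@(np.array([x,y,z])-o['eef_pos']);a=np.degrees(np.arctan2(R[1,1],R[0,1]))
    e=(a-yaw+180)%360-180
    print('rows shift',np.round(d/.1,3),'spin',round(e/180,3),'yaw now',round(a,2),'tilt',np.round(R[:2,2],3))
if __name__=="__main__": togo(*map(float,sys.argv[1:]))
E
python3 k.py .567 -.2262 .088 95.9
python3 -c "
from h import *
p=snapshot('top');P=cloud(p);H=hsv(p)
v,u=np.mgrid[0:400,0:640]
k=((H[...,2]<95)&(abs(u-291)<18)&(abs(v-185)<26)).astype(np.uint8);n,l,s,c=cv2.connectedComponentsWithStats(k);print(s)
i=1+np.argmax(s[1:,4]);r=cv2.minAreaRect(np.argwhere(l==i)[:,::-1].astype(np.float32))
for z in(.05,.028):print('chan',r,np.round([at_z(p,q,z) for q in cv2.boxPoints(r)],3).tolist(),at_z(p,r[0],z))
print('floor z',np.percentile(P[l==i][:,2],[10,50,90]),[(round(x['p'],2),at_z(p,x['location'],.05)) for x in mark_of('channel',p)])
"
```

```text
t 4.2 tcp [ 0.5569 -0.2023  0.1763] w 0.0878 F [-0.3  0.2  0.6] q [-0.55  0.51  1.37  0.    1.26 -2.22]
rows shift [-0.078 -0.252  0.882] spin -0.001 yaw now 95.77 tilt [-0.002  0.004]
[[     0      0    640    400 255596]
 [   300    160      9     32    157]
 [   284    172     15     28    235]
 [   274    196      1      1      1]
 [   275    200      1      1      1]
 [   276    206      5      3     10]]
chan ((290.9706115722656, 185.38238525390625), (26.92145538330078, 8.48874568939209), 75.96376037597656) [[0.601, 0.134, 0.05], [0.607, 0.108, 0.05], [0.526, 0.088, 0.05], [0.52, 0.113, 0.05]] [0.56343629 0.11076663 0.05      ]
chan ((290.9706115722656, 185.38238525390625), (26.92145538330078, 8.48874568939209), 75.96376037597656) [[0.604, 0.136, 0.028], [0.61, 0.11, 0.028], [0.528, 0.089, 0.028], [0.521, 0.115, 0.028]] [0.56574676 0.1122181  0.028     ]
floor z [0.01608238 0.02864206 0.03198668] [(0.9, array([0.56401142, 0.10235434, 0.05      ])), (0.38, array([ 0.50563275, -0.01025152,  0.05      ]))]
```

```bash
python3 -m handwheel '[[[-0.08,-0.25,0,0],[-0.08,-0.25,0.1,0],[-0.08,-0.25,0.3,0],[-0.08,-0.25,0.3,0]]]' >/dev/null
python3 k.py .567 -.2262 .088 95.9
python3 -c "
from h import *
o=[]
for n in('side','top'):
    p=snapshot(n);q=proj(p,[[.567,-.226,.107]])[0].astype(int);o.append(cv2.resize(p['color'][q[1]-50:q[1]+50,q[0]-60:q[0]+60],None,fx=3.3,fy=3.3,interpolation=3))
cv2.imwrite('pics/g1.png',np.hstack(o))"
```

```text
t 4.8 tcp [ 0.5664 -0.2246  0.1451] w 0.0882 F [ 0.5 -0.1  1.2] q [-0.57  0.58  1.35  0.    1.22 -2.24]
rows shift [-0.008 -0.021  0.571] spin -0.001 yaw now 95.72 tilt [-0.006  0.006]
```

View pics/g1.png

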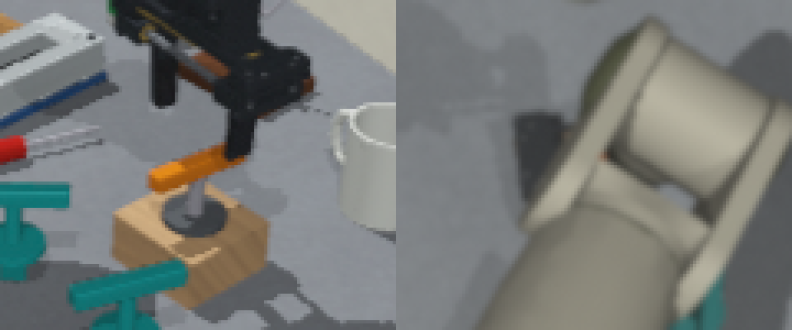

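The fingers straddle the orange bar (left crop, 195,170); the mug is clear. I'll go down and grip.

```bash
python3 -m handwheel '[[[-0.01,-0.02,0.3,0],[-0.01,-0.02,0.55,0],[-0.01,-0.02,0.57,0],[-0.01,-0.02,0.57,0]]]' >/dev/null
python3 k.py .567 -.2262 .088 95.9
python3 -m handwheel '[[[0,0,0,0],[0,0,0,0],[0,0,0,0],[0,0,0,0],[0,0,0,0]]]' 255 40 >/dev/null
python3 -m handwheel '[[[0,0,0,0],[0,0,0,0]]]'
python3 k.py .567 -.2262 .088 95.9
```

```text
t 5.4 tcp [ 0.5687 -0.2273  0.0913] w 0.0885 F [ 0.3 -0.1  0. ] q [-0.57  0.65  1.39  0.    1.11 -2.24]
rows shift [0.016 0.013 0.033] spin -0.001 yaw now 95.71 tilt [-0.002  0.003]
t: 6.28
eef_pos: [0.5687, -0.2273, 0.0912]
tool_rot: [[-0.995, -0.1, -0.002], [-0.1, 0.995, 0.003], [0.001, 0.003, -1.0]]
ft_force: [0.1, 1.1, 1.5]
gripper_width: 0.0203
t 6.28 tcp [ 0.5687 -0.2273  0.0912] w 0.0203 F [0.1 1.1 1.5] q [-0.57  0.65  1.39  0.    1.11 -2.24]
rows shift [0.015 0.012 0.032] spin -0.001 yaw now 95.71 tilt [-0.002  0.003]
```

```bash
python3 -m handwheel '[[[0,0,-0.2,0],[0,0,-0.5,0],[0,0,-0.8,0],[0,0,-0.8,0]]]'
python3 -c "
from h import *
o=[]
for n in('side',):
    p=snapshot(n);q=proj(p,[[.567,-.226,.15]])[0].astype(int);o.append(cv2.resize(p['color'][q[1]-60:q[1]+60,q[0]-70:q[0]+70],None,fx=3,fy=3,interpolation=3))
cv2.imwrite('pics/g2.png',np.hstack(o))"
python3 k.py .542 .1053 .16 14.3
```

```text
t: 6.78
eef_pos: [0.5695, -0.2279, 0.1728]
tool_rot: [[-0.995, -0.1, 0.001], [-0.1, 0.995, 0.001], [-0.001, 0.001, -1.0]]
ft_force: [0.1, 0.3, -2.4]
gripper_width: 0.017
t 6.83 tcp [ 0.5688 -0.2275  0.1709] w 0.0172 F [ 0.9 -0.2 -1.5] q [-0.57  0.56  1.31  0.    1.28 -2.24]
rows shift [-0.065  3.338  0.12 ] spin 0.452 yaw now 95.71 tilt [-0.001  0.003]
```

View pics/g2.png

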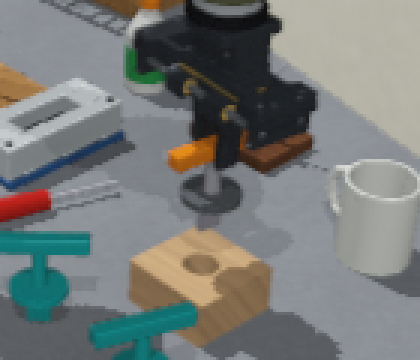

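Key is lifted (crop 210,165), hanging upright with the stand empty. Carrying it to the channel.

```bash
python3 -m handwheel '[[[0,0.5,0,0],[0,0.9,0,0],[0,1,0,0]]]' >/dev/null
python3 -m handwheel '[[[0,0.5,0,0],[0,0.9,0,0],[0,1,0,0]]]' >/dev/null
python3 -m handwheel '[[[0,0.5,0,0.05],[0,0.9,0,0.1],[0,1,0,0.16],[0,1,0,0.21],[0,1,0,0.25]]]' >/dev/null
python3 k.py .5323 .1028 .160 14.3
```

```text
t 8.2 tcp [0.5373 0.0733 0.1687] w 0.0177 F [ 0.4  0.7 -1.6] q [-0.08  0.42  1.54  0.    1.19 -0.97]
rows shift [0.226 0.196 0.088] spin 0.202 yaw now 50.63 tilt [-0.007  0.005]
```

```bash
python3 -m handwheel '[[[0.22,0.2,0,0.05],[0.22,0.2,0,0.1],[0.22,0.2,0,0.15],[0.22,0.2,0,0.2],[0.22,0.2,0,0.2]]]' >/dev/null
python3 -m handwheel '[[[0,0,0,0],[0,0,0,0]]]' >/dev/null
python3 k.py .5323 .1028 .160 14.3
cat > see.py <<'E'
from h import *
import sys
def look(tag=None,ns=("top","side")):
    o=get_obs();T=np.array(o['eef_pos']);crop=[]
    R=o['tool_rot']
    for n in ns:
        p=snapshot(n);P=cloud(p);m=barpts(p,P,T,.075,T[2]-.01,T[2]+.045);X=P[m]
        if m.sum()>15:
            c,a,sd=axis(X[:,:2]);e=a@R[:2,0];b=R[:2,0]*np.sign(e)
            pr=(X[:,:2]-T[:2])@R[:2,0];print(n,m.sum(),'c',X.mean(0).round(4),'ang',np.degrees(np.arctan2(a[1],a[0])).round(1),'along toolx',np.percentile(pr,[1,99]).round(4),'z hi',np.percentile(X[:,2],[50,95]).round(4))
        q=proj(p,[T])[0].astype(int);crop.append(cv2.resize(p['color'][max(q[1]-55,0):q[1]+55,q[0]-65:q[0]+65],None,fx=3,fy=3,interpolation=3))
    if tag: cv2.imwrite(f'pics/{tag}.png',np.hstack(crop))
if __name__=="__main__": look(*sys.argv[1:2])
E
python3 see.py s1
```

```text
t 9.07 tcp [0.5334 0.1013 0.1679] w 0.0176 F [ 0.6  0.5 -2.3] q [-0.03  0.42  1.54  0.    1.19 -0.29]
rows shift [ 0.017 -0.006  0.079] spin 0.002 yaw now 14.72 tilt [-0.008  0.004]
side 100 c [0.5301 0.0873 0.189 ] ang -73.5 along toolx [-0.0489  0.0513] z hi [0.1903 0.1958]
```

View pics/s1.png

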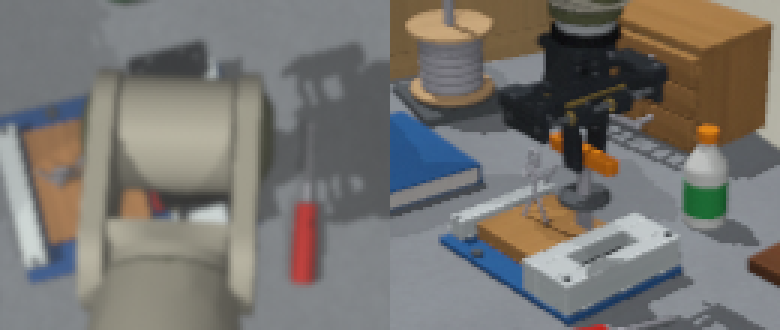

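The side crop shows the key hanging upright above the holder, its bar across the channel direction. The bar runs -49…+51 mm about the TCP along tool x, so I allow for a 1.5 mm offset. The TCP target line passes through (0.5637, 0.1092). Lowering into the channel near x = -32 mm.

```bash
python3 -m handwheel '[[[0,-0.005,0.2,0],[0,-0.005,0.4,0],[0,-0.005,0.4,0]]]' >/dev/null
python3 k.py .5327 .1013 .106 14.3
python3 -m handwheel '[[[0,0,0.05,0],[0,0,0.1,0],[0,0,0.15,0],[0,0,0.15,0]]]' 
python3 k.py .5327 .1013 .106 14.3
```

```text
t 9.55 tcp [0.5319 0.1015 0.127 ] w 0.0176 F [ 0.1  0.4 -2.2] q [-0.03  0.47  1.59  0.    1.1  -0.29]
rows shift [-0.006  0.009  0.21 ] spin 0.002 yaw now 14.73 tilt [-0.01   0.004]
t: 10.05
eef_pos: [0.5316, 0.1016, 0.1118]
tool_rot: [[-0.254, 0.967, -0.011], [0.967, 0.254, 0.004], [0.007, -0.009, -1.0]]
ft_force: [0.6, -0.1, -2.3]
gripper_width: 0.0179
t 10.05 tcp [0.5316 0.1016 0.1118] w 0.0179 F [ 0.6 -0.1 -2.3] q [-0.03  0.48  1.6   0.    1.07 -0.29]
rows shift [-0.006  0.01   0.058] spin 0.002 yaw now 14.74 tilt [-0.011  0.004]
```

```bash
python3 -m handwheel '[[[0,0,0.04,0],[0,0,0.06,0],[0,0,0.06,0]]]' 
python3 -m handwheel '[[[0,0,0.02,0],[0,0,0.03,0],[0,0,0.03,0]]]'
```

```text
t: 10.42
eef_pos: [0.5316, 0.1017, 0.1057]
tool_rot: [[-0.254, 0.967, -0.011], [0.967, 0.254, 0.004], [0.007, -0.01, -1.0]]
ft_force: [-0.8, -0.0, -1.4]
gripper_width: 0.0174
t: 10.8
eef_pos: [0.5325, 0.1016, 0.1052]
tool_rot: [[-0.254, 0.967, -0.008], [0.967, 0.254, 0.004], [0.006, -0.006, -1.0]]
ft_force: [-4.0, -0.1, 18.3]
gripper_width: 0.0178
```

```bash
f='eef_pos|ft_force'
python3 -m handwheel '[[[0,0.03,0.01,0],[0,0.06,0.01,0],[0,0.06,0.01,0]]]' | egrep $f
python3 -m handwheel '[[[0,0.03,0.01,0],[0,0.06,0.01,0],[0,0.06,0.01,0]]]' | egrep $f
python3 -m handwheel '[[[0,0.03,0.01,0],[0,0.06,0.01,0],[0,0.06,0.01,0]]]' | egrep $f
```

```text
eef_pos: [0.538, 0.1029, 0.1051]
ft_force: [-6.2, -1.5, 10.9]
eef_pos: [0.5431, 0.1042, 0.1049]
ft_force: [-7.2, -2.3, 12.3]
eef_pos: [0.5484, 0.1056, 0.1048]
ft_force: [-5.6, -1.0, 8.6]
```

```bash
f='eef_pos|ft_force'
python3 -m handwheel '[[[0,0.02,0.015,0],[0,0.04,0.015,0],[0,0.05,0.015,0]]]' | egrep $f
python3 -m handwheel '[[[0,0.02,0.015,0],[0,0.04,0.015,0],[0,0.05,0.015,0]]]' | egrep $f
python3 -m handwheel '[[[0,0.02,0.015,0],[0,0.04,0.015,0],[0,0.05,0.015,0]]]' | egrep $f
```

```text
eef_pos: [0.5533, 0.1069, 0.1037]
ft_force: [0.3, -0.1, -2.8]
eef_pos: [0.5572, 0.108, 0.1017]
ft_force: [-6.8, -2.4, 1.0]
eef_pos: [0.56, 0.109, 0.0994]
ft_force: [-8.9, -2.6, 5.0]
```

The blade dropped in near TCP x ≈ 0.553: contact force vanished and z is falling. Easing back and pressing it down.

```bash
f='eef_pos|ft_force|width'
python3 -m handwheel '[[[0,-0.04,0,0],[0,-0.045,0.03,0],[0,-0.045,0.06,0],[0,-0.045,0.06,0]]]' | egrep $f
python3 -m handwheel '[[[0,0,0.03,0],[0,0,0.05,0],[0,0,0.05,0]]]' | egrep $f
python3 see.py; python3 k.py .5545 .1068 .0912 14.3
```

```text
eef_pos: [0.5558, 0.1079, 0.0935]
ft_force: [0.2, -0.0, -1.1]
gripper_width: 0.0173
eef_pos: [0.5563, 0.1078, 0.0929]
ft_force: [-15.9, -1.4, 36.0]
gripper_width: 0.0177
side 94 c [0.5536 0.0935 0.115 ] ang 106.8 along toolx [-0.0466  0.0501] z hi [0.1163 0.1219]
t 14.03 tcp [0.5563 0.1078 0.0929] w 0.0173 F [-15.5  -2.8  36.1] q [-0.01  0.56  1.53 -0.    1.07 -0.27]
rows shift [-0.005 -0.02   0.017] spin 0.003 yaw now 14.88 tilt [-0.019 -0.   ]
```

Flange contact is at z ≈ 0.0929, 13 mm below the bare-floor contact as expected, with 36 N down, so it is flush. Relaxing the press and turning with a firm grip.

```bash
f='eef_pos|ft_force|width|tool_rot'
python3 -m handwheel '[[[0,-0.01,-0.025,0],[0,-0.01,-0.025,0]]]' 255 60 | egrep $f
python3 -m handwheel '[[[0,0,0,0.04],[0,0,0,0.08],[0,0,0,0.12],[0,0,0,0.16],[0,0,0,0.18]]]' | egrep $f
python3 -c "
from h import *
st();print(get_obs()['ft_torque'])"
```

```text
eef_pos: [0.5556, 0.1076, 0.0955]
tool_rot: [[-0.257, 0.966, -0.018], [0.966, 0.257, -0.0], [0.004, -0.017, -1.0]]
ft_force: [0.2, 0.2, -2.2]
gripper_width: 0.0174
eef_pos: [0.5546, 0.1074, 0.0948]
tool_rot: [[0.303, 0.953, -0.021], [0.953, -0.303, -0.001], [-0.007, -0.02, -1.0]]
ft_force: [-4.2, -2.3, 2.3]
gripper_width: 0.0173
t 14.9 tcp [0.5546 0.1074 0.0948] w 0.0173 F [-4.2 -2.3  2.3] q [-0.02  0.56  1.53 -0.    1.07  0.29]
[-0.45536032  1.15186505  0.16534038]
```

```bash
f='eef_pos|ft_force|width|tool_rot'
python3 -m handwheel '[[[0,0,0.02,0.05],[0,0,0.02,0.1],[0,0,0.02,0.15],[0,0,0.02,0.2],[0,0,0.02,0.24]]]' | egrep $f
python3 see.py; python3 k.py .5546 .1074 .0929 -61
python3 -c "
from h import *
print(get_obs()['ft_torque'])"
```

```text
eef_pos: [0.5545, 0.1079, 0.0936]
tool_rot: [[0.875, 0.484, -0.022], [0.484, -0.875, -0.001], [-0.019, -0.01, -1.0]]
ft_force: [-4.7, 2.7, 12.3]
gripper_width: 0.0177
side 78 c [0.5305 0.095  0.1159] ang -152.8 along toolx [-0.0527  0.0462] z hi [0.1175 0.1226]
t 15.62 tcp [0.5544 0.1077 0.0936] w 0.0174 F [-7.  -0.1 12.4] q [-0.01  0.56  1.53 -0.    1.07  1.05]
rows shift [0.001 0.004 0.007] spin 0.0 yaw now -60.98 tilt [-0.022 -0.001]
[-0.01569274  1.36767534  0.07409806]
```

Turned ~75° (bar seen at 27°, lock ≈1.1 rad). Letting go, then checking that it stands.

```bash
f='eef_pos|ft_force|width|tool_rot'
python3 -m handwheel '[[[0,0,0,0],[0,0,0,0],[0,0,0,0],[0,0,0,0]]]' 120 | egrep $f
python3 -m handwheel '[[[0,0,0,0],[0,0,0,0]]]' | egrep $f
python3 -m handwheel '[[[0,0,-0.2,0],[0,0,-0.45,0],[0,0,-0.5,0]]]' | egrep $f
python3 see.py s2
```

```text
eef_pos: [0.5544, 0.1076, 0.0934]
tool_rot: [[0.874, 0.485, -0.022], [0.485, -0.874, -0.001], [-0.02, -0.01, -1.0]]
ft_force: [0.3, 0.6, 0.1]
gripper_width: 0.0468
eef_pos: [0.5544, 0.1076, 0.0934]
tool_rot: [[0.874, 0.485, -0.022], [0.485, -0.874, -0.001], [-0.02, -0.01, -1.0]]
ft_force: [-0.3, -0.5, -0.7]
gripper_width: 0.0463
eef_pos: [0.5561, 0.1077, 0.1446]
tool_rot: [[0.874, 0.485, -0.019], [0.485, -0.874, -0.001], [-0.017, -0.009, -1.0]]
ft_force: [-0.4, 0.6, -0.0]
gripper_width: 0.0467
```

View pics/s2.png

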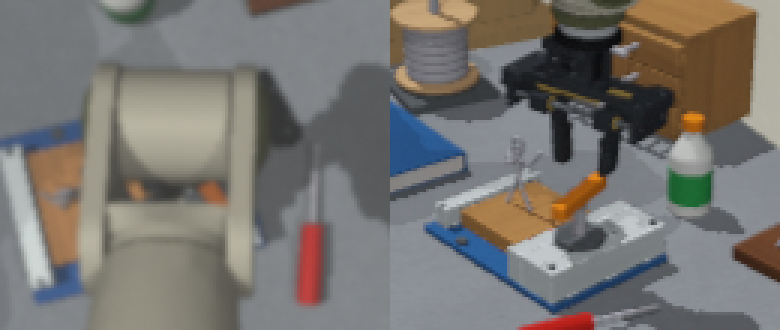

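The key stands free in the lock, flange on the block (right crop, 585,230). Now the half turn of the wrist, to take the bar afresh.

```bash
python3 -m handwheel '[[[0,0,0,-0.06],[0,0,0,-0.12],[0,0,0,-0.18],[0,0,0,-0.24],[0,0,0,-0.29]]]' >/dev/null
python3 -m handwheel '[[[0,0,0,-0.06],[0,0,0,-0.12],[0,0,0,-0.18],[0,0,0,-0.24],[0,0,0,-0.29]]]' >/dev/null
python3 -m handwheel '[[[0,0,0,-0.06],[0,0,0,-0.12],[0,0,0,-0.18],[0,0,0,-0.24],[0,0,0,-0.29]]]' >/dev/null
python3 k.py .5546 .1077 .0929 119
python3 -c "
from h import *
p=snapshot('side');P=cloud(p);m=barpts(p,P,(.5546,.1077),.075,.085,.13);X=P[m];c,a,sd=axis(X[:,:2]);print(m.sum(),c,np.degrees(np.arctan2(a[1],a[0])),np.percentile(X[:,2],[5,50,95]))
t=m&(P[...,2]>.112);X=P[t];c,a,s=axis(X);print('top face',t.sum(),c,np.degrees(np.arctan2(a[1],a[0])),'slope',a[2])
pr=(X-c)@a;print(pr.min(),pr.max(),c+a*(pr.min()+pr.max())/2)"
```

```text
t 18.73 tcp [0.554  0.1076 0.1392] w 0.0466 F [-0.1  0.4 -0.8] q [-0.02  0.51  1.49 -0.    1.18 -1.7 ]
rows shift [-0.019 -0.001  0.463] spin -0.124 yaw now 96.59 tilt [-0.028 -0.001]
97 [0.53429992 0.09895819] -148.7974819469809 [0.10412275 0.11385397 0.11964902]
top face 54 [0.53327306 0.09989636 0.11708834] -145.10022985594478 slope -0.01580883738364818
-0.0394486019576362 0.03390049636598484 [0.53554792 0.10148332 0.11713219]
```

```bash
f='eef_pos|ft_force|width|tool_rot'
python3 -m handwheel '[[[-0.02,0,0,-0.05],[-0.02,0,0,-0.1],[-0.02,0,0,-0.125],[-0.02,0,0,-0.125]]]' >/dev/null
python3 -m handwheel '[[[0,0,0.2,0],[0,0,0.43,0],[0,0,0.46,0],[0,0,0.46,0]]]' |egrep $f
python3 -m handwheel '[[[0,0,0,0],[0,0,0,0],[0,0,0,0],[0,0,0,0],[0,0,0,0]]]' 255 60 | egrep $f
python3 k.py .5546 .1077 .0929 119;python3 see.py
```

```text
eef_pos: [0.5545, 0.1078, 0.0927]
tool_rot: [[-0.872, -0.488, -0.029], [-0.488, 0.873, -0.001], [0.026, 0.013, -1.0]]
ft_force: [-0.2, 1.8, 0.4]
gripper_width: 0.0468
eef_pos: [0.5545, 0.1082, 0.0931]
tool_rot: [[-0.872, -0.488, -0.029], [-0.488, 0.873, -0.0], [0.025, 0.014, -1.0]]
ft_force: [-2.3, 4.6, 4.5]
gripper_width: 0.0173
t 20.4 tcp [0.5545 0.1082 0.0931] w 0.0173 F [-2.3  4.6  4.5] q [-0.01  0.56  1.53 -0.    1.08 -2.09]
rows shift [ 0.001 -0.005  0.002] spin 0.001 yaw now 119.21 tilt [-0.029 -0.   ]
side 75 c [0.5253 0.0917 0.1144] ang -147.7 along toolx [-0.0006  0.0576] z hi [0.1159 0.1211]
```

```bash
f='eef_pos|ft_force|width'
python3 -m handwheel '[[[0,0,0,0.05],[0,0,0,0.1],[0,0,0,0.15],[0,0,0,0.2],[0,0,0,0.25]]]' |egrep $f
python3 k.py .5546 .1077 .0929 57; python3 -c "
from h import *
print(get_obs()['ft_torque'])"
python3 -m handwheel '[[[0,0,0,0.05],[0,0,0,0.1],[0,0,0,0.1],[0,0,0,0.1]]]' |egrep $f
python3 k.py .5546 .1077 .0929 57; python3 -c "
from h import *
print(get_obs()['ft_torque'])"
```

```text
eef_pos: [0.5543, 0.1073, 0.093]
ft_force: [-2.9, -3.1, 4.1]
gripper_width: 0.017
t 21.12 tcp [0.5543 0.1073 0.093 ] w 0.017 F [-2.9 -3.1  4.1] q [-0.02  0.56  1.53 -0.    1.08 -1.3 ]
rows shift [-0.002  0.005  0.001] spin 0.094 yaw now 73.97 tilt [-0.03  -0.002]
[-0.59975818  0.60416342  0.19340787]
eef_pos: [0.554, 0.1068, 0.0928]
ft_force: [-3.9, -2.6, 3.8]
gripper_width: 0.0175
t 21.62 tcp [0.554  0.1068 0.0928] w 0.0175 F [-3.9 -2.6  3.8] q [-0.02  0.56  1.53 -0.    1.08 -0.99]
rows shift [-0.     0.011 -0.001] spin -0.005 yaw now 56.15 tilt [-0.031 -0.003]
[-0.74262703  0.82257269  0.07843605]
```

```bash
f='eef_pos|ft_force|width'
python3 -m handwheel '[[[0,0,0,0.03],[0,0,0,0.05],[0,0,0,0.05],[0,0,0,0.05]]]' |egrep $f
python3 k.py .5546 .1077 .0929 57; python3 -c "
from h import *
print(get_obs()['ft_torque'])"
python3 see.py
```

```text
eef_pos: [0.5537, 0.1067, 0.0929]
ft_force: [-3.2, -2.5, 4.9]
gripper_width: 0.0175
t 22.12 tcp [0.5537 0.1067 0.0929] w 0.0175 F [-3.2 -2.5  4.9] q [-0.02  0.56  1.53 -0.01  1.08 -0.84]
rows shift [ 0.     0.014 -0.   ] spin -0.053 yaw now 47.39 tilt [-0.031 -0.004]
[-0.45084517  0.95577976  0.79399874]
side 112 c [0.547  0.1031 0.1127] ang -36.9 along toolx [-0.0424  0.0537] z hi [0.113  0.1208]
```

Torque jumped to 0.8 N m, so the stop is reached. Relaxing, letting go, lifting clear and checking.

```bash
f='eef_pos|ft_force|width'
python3 -m handwheel '[[[0,0,0,-0.03],[0,0,0,-0.03]]]' |egrep $f
python3 -m handwheel '[[[0,0,0,0],[0,0,0,0],[0,0,0,0],[0,0,0,0],[0,0,0,0]]]' 110 | egrep $f
python3 -m handwheel '[[[0,0,-0.2,0],[0,0,-0.45,0],[0,0,-0.9,0],[0,0,-1,0]]]' >/dev/null
python3 -m handwheel '[[[0,-0.5,-0.1,0],[0,-0.95,-0.1,0],[0,-1,-0.1,0]]]' >/dev/null
python3 -m handwheel '[[[0.2,-0.5,0,0],[0.2,-0.95,0,0],[0.2,-1,0,0],[0.2,-1,0,0]]]' |egrep $f
python3 -c "
from h import *
cr=[]
C=np.array([.5633,.1107]);ex=np.array([np.cos(np.radians(14.3)),np.sin(np.radians(14.3))]);ey=np.array([-ex[1],ex[0]])
for n in('top','side'):
    p=snapshot(n);P=cloud(p);m=barpts(p,P,(.5546,.1077),.07,.09,.135);X=P[m]
    if m.sum()>20:
        c,a,s=axis(X);print(n,m.sum(),c,np.degrees(np.arctan2(a[1],a[0])),'slope',a[2],'chan xy',(c[:2]-C)@ex,(c[:2]-C)@ey,np.percentile(X[:,2],[5,50,95]))
    for d in mark_of('board_c',p)[:1]: q=at_z(p,d['location'],.021)[:2]-C;print('board chan',q@ex,q@ey,d['p'])
    d=masks_of('board_c',p)[0]['region']&(abs(P[...,2]-.032)<.008);Y=(P[d][:,:2]-C)@np.c_[ex,ey];print('board top y',np.percentile(Y[:,1],[2,50,98]))
    q=proj(p,[[.55,.14,.05]])[0].astype(int);cr.append(cv2.resize(p['color'][q[1]-45:q[1]+45,q[0]-60:q[0]+60],None,fx=3.3,fy=3.3,interpolation=3))
cv2.imwrite('pics/e1.png',np.hstack(cr))"
```

```text
eef_pos: [0.5537, 0.1066, 0.0927]
ft_force: [-1.9, -1.2, 0.5]
gripper_width: 0.0171
eef_pos: [0.5537, 0.1066, 0.0927]
ft_force: [-0.8, -0.1, -0.3]
gripper_width: 0.0505
eef_pos: [0.4206, -0.041, 0.2091]
ft_force: [0.1, 0.3, -0.0]
gripper_width: 0.0499
top 171 [0.55151338 0.10692594 0.11727535] 145.04082685799293 slope 0.004326421869512325 chan xy -0.01235360961739933 -0.0007458415640885165 [0.11363681 0.11717008 0.121721  ]
board chan 0.0016353265363130585 0.11973899861240117 0.8
board top y [0.07179528 0.12075691 0.17433577]
side 173 [0.54546581 0.10485799 0.11270344] -33.27369789902245 slope 0.008558473368363599 chan xy -0.018724577142450873 -0.001255973559180077 [0.10236684 0.11393272 0.11970433]
board chan -0.015489073041222138 0.10036039857307784 0.87
board top y [0.07690289 0.11748678 0.18170727]
```

View pics/e1.png

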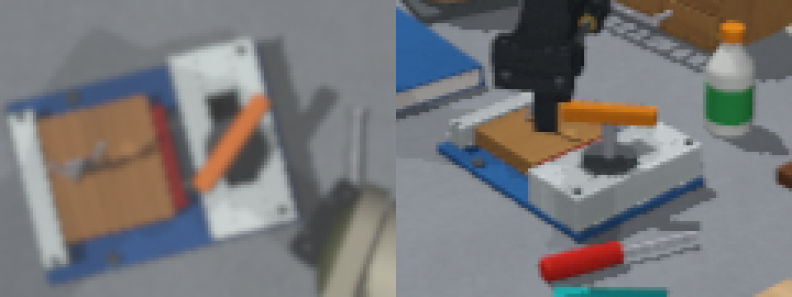

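Key stands upright, flange on the block; the base lies against the fence with the red jaw on it (left crop: fence at x≈35, jaw at x≈170). Handing in.

```bash
python3 -c "
from h import *
st();print(finish_job())"
```

```text
t 24.77 tcp [ 0.4203 -0.0408  0.2091] w 0.0501 F [ 0.1  0.7 -0.1] q [-0.37  0.13  1.81 -0.01  1.23 -1.28]
the job is handed in; nothing more can be done
None
```

I handed the job in at 24.8 s; it reports no verdict, so what follows is from my own checks.

I took the orange key from its stand and slid it along the channel until it dropped about 13 mm into the slot. I turned it about 75° clockwise, let go, and it stood by itself. I then took the bar again with the wrist half a turn round and turned it on to the stop, where the torque rose to 0.8 N m. I let go and drew the arm clear.

**Last checks:**
- **Key:** the top of the bar is at about 0.117 m, against 0.116 m for a flush flange. The bar's slope is under 0.01 rad. It stands about -12 mm along the channel and -1 mm across it.
- **Lock:** the bar has turned 139° in all. Less the play, that puts the lock at about 2.2 rad, which fits the stop.
- **Wooden base:** the top view shows it against the fence with the jaw on it. Its edges give a centre at about 0.123 m from the channel line.
- **Bystanders:** those in the final crops showed no sign of being moved. I did not measure any of them.

**Checks that disagreed:** the network's mark for the base gave 0.120 m from the top camera and 0.100 m from the side camera. The side camera also put the bar about 6 mm away from the top camera's position. I trusted the edges in the top view.

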